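# Fit a brake pad in its sprung holder

## Task

Fit the new brake pad (the one with the thick lining) in the pad holder on the stand, lining up: tuck one ear under the roof of the closed slot against its spring, then swing the other end down into the open slot and press it home until the spring clip has snapped back over that ear and the plate sits flat on the seat. Let go of it, and leave the worn pad, the gauge, the oil bottle and the wrench where they are.

Things in the scene. Friction and masses are not known exactly. Their poses are not given: they have to be found in the camera images.
- pad: New brake pad, lining up. Dark steel plate 110 x 52 x 6 mm (x, y, z); an ear amid each short end: 14 mm long, 20 wide (last 4 mm 15 wide), 6 thick; 138 mm over the ears. On it the grey-brown lining 90 x 52 x 13 mm with a 4 mm cut across its middle, long sides flush with the plate's. 19 mm thick in all, about 0.5 kg. Both ends alike, fits either way round. Origin: centre of underside; x lengthways, z up.
- worn_pad: The old pad, to be left alone: same plate and ears, but its lining is worn to 4 mm (10 mm thick in all). Origin: centre of its underside. The pads lie one on each side of the holder, either way.
- holder: Grey cast pad holder on a stand, fixed to the bench. Origin: centre of the stand's underside; x lengthways towards the closed slot. Sole plate 200 x 100 x 10 mm; seat 45 mm above the bench and 46 mm wide, so a fitted pad overhangs it 3 mm on each long side with free space beside and below. At both ends two cheeks, inner faces 57 mm from the centre, reaching to 85 mm, 60 mm over their outsides.
- holder_seat (a point): Centre of the level seat's top face; axes as the holder's. A fitted pad lies on it, origin about 2 mm from here towards the open slot (-x). The pad goes in with its -x end raised 10 to 12 degrees, pushed towards +x: it can go till its plate meets the cheeks (origin at x = +2 mm). Its -x end comes down between the cheeks only while the origin is held at x > -2 mm against the leaf's spring.
- closed_slot (a point): Mouth of the closed slot, at seat level, 57 mm from the seat's centre towards +x. The slot is 23 mm wide and roofed 10 mm above the seat; roof and cheeks rise to 16.5 mm above the seat; a flared lip slopes up and out 3 mm in front of the roof's edge.
- open_slot (a point): Mouth of the open-topped slot, at seat level, 57 mm from the seat's centre towards -x. 23 mm wide; cheeks 12 mm high above the seat, with flared guides up to 17.5 mm; the V clip stands at its outer end.
- slot_leaf (a joint): Travel (m) of the spring leaf at the blind end of the closed slot: 0 at rest, its face 65 mm from the seat's centre; grows as an ear presses it outwards, at most 0.007. Resists with 4 N plus 1 N per mm; about 0.002 with the pad fitted.
- ear_clip (a joint): Travel (m) of the V spring clip at the open slot: 0 at rest, grows as an ear pushes it outwards, at most 0.006. At rest its point is 67 mm from the seat's centre and 9.5 mm above the seat, over a fitted ear; from there it slopes back outwards as a lead-in to 18.5 mm up. Resists with 3.6 N plus 0.9 N per mm; springs back to 0 once the ear is below it. Pushing the pad past it takes under 20 N.
- gauge: Dial pressure gauge, 100 mm across, lying on its back, 39 mm high; bystander. Origin: centre of its underside.
- oil_bottle: White oil bottle with a red cap, 44 mm across, 110 mm high; bystander. Origin: centre of its underside.
- wrench: Steel wrench 180 mm long, lying on the bench; bystander. Origin: at its middle, on the bench.
There are look-alikes about, which are no part of the job. There is more than one size of the holder; the job needs the largest.

How it is judged:
At the end, for the whole second after the job is handed in: The new pad lies lining up, flat on the holder's seat (underside within 2 mm of it, level within 1.4 degrees, origin within 4 mm of the seat's centre lengthways and sideways) with both ears in their slots, the spring clip back to within 1.5 mm of its rest over the ear, and the pad at rest (z of pad in the frame of holder_seat between -0.003 and 0.002 m and x of pad in the frame of holder_seat between -0.004 and 0.004 m and y of pad in the frame of holder_seat between -0.004 and 0.004 m and angle between the z axis of pad and the z axis of holder_seat, either way round below 0.025 rad and angle between the x axis of pad and the x axis of holder_seat, either way round below 0.08 rad and value of joint ear_clip below 0.0015 m and linear speed of pad below 0.01 m/s); the robot touches nothing.
It fails at once if the worn pad is moved more than 15 mm (distance of worn_pad from where it was at the start of the episode above 0.015 m).
It fails at once if the gauge is moved more than 15 mm (distance of gauge from where it was at the start of the episode above 0.015 m).
It fails at once if the oil bottle is moved more than 15 mm or tipped (distance of oil_bottle from where it was at the start of the episode above 0.015 m or angle between oil_bottle's own z axis and vertical above 0.3 rad).
It fails at once if the wrench is moved more than 15 mm (distance of wrench from where it was at the start of the episode above 0.015 m).
It also fails if it takes over 54 s, if anything falls off the work surface, if the arm or the gripper's body presses on something with over 40 N, if the wrist force passes 120 N, or if a joint passes its speed limit or range.

## Robot

A 6-joint arm with a two-finger parallel gripper is mounted at the origin on the work surface. World frame = base frame: x ahead of the robot, y to its left, z up, the work surface at z = 0. Lengths are in m, angles in rad, forces in N, time in s.
With the tool pointing down it reaches from about 0.275 to 0.875 m from the base axis. Payload 12.5 kg.
Tool frame: the origin (TCP) lies on the centre line of the jaws, within the pads' length; the fingertips stand r.finger_overhang ahead of it and the grasp point (between the pads) lies 3 mm ahead of it (r.finger_overhang is the distance from the TCP to the fingertips, in m); z points along the fingers, y is the line along which they close (so a half turn about z gives the same grasp; the last joint's range is limited). The gripper opens to 85 mm and grips with 20 to 120 N. Pads are 22 mm wide; open, the fingers measure 114 mm over their backs; the gripper's body (76 mm by 85 mm) begins 54 mm behind the grasp point. The pads swing forward as they close: fully open they stand 13 mm farther back than shut.
Start: joints at [-1.379, 0.351, 1.652, -0, 1.139, -0.085], TCP at [0.15, -0.529, 0.253] pointing down, gripper open.
Joint ranges: [-2.75, 2.75], [-0.79, 2.1], [0.01, 2.65], [-1.57, 4.71], [0.07, 3.14], [-2.87, 2.87]. Speed limits (rad/s): [2.22, 2.22, 2.79, 3.14, 3.14, 3.14].

## Interface

Orientations are given as a unit quaternion [x, y, z, w].
In Python, from cell import r, optics gives the robot as it stands. The module is installed in compiled form; this text tells all that it offers. Calls block until the motion is done:
- r.move_to(position, orientation): joint-space move of the TCP to a pose.
- r.move_linear(position, rot=None, vel=0.15): straight line of the TCP; rot=None keeps the orientation; vel is the mean speed in m/s.
- r.set_joints(angles): joint-space move.
- r.set_gripper(opening, squeeze=None): opening from 0.0 (shut) to 1.0 (fully open); squeeze is the grip in N (None keeps the last); returns when the fingers have stopped.
- r.sleep(seconds).
- r.inverse_kinematics(position, orientation): joint angles nearest the present ones, or None.
- optics.get_image(name): name is "scene" or "side" or "wrist"; returns a dict with "pixels" (400x640x3 uint8, red, green, blue), "depth" (400x640 float32, m along the optical axis (not along the pixel's ray), 0 where there is no reading), "fx", "fy", "cx", "cy" (pixels), "D" ([k1, k2, p1, p2, k3] as OpenCV has them; the pictures are not rectified), "camera_from_world" (4x4, takes a point from world to camera coordinates); the wrist camera has in their place "mount" (4x4, takes a point from camera to tool coordinates, whose origin is the TCP and whose axes are the flange's). Camera axes: x right, y down, z forward; pixel columns grow to the right and rows downward; lengths in m; the calibration is good to about 2 mm. A picture is of the moment at which its call begins: read the wrist's pose just before it.
A pose or a line that the arm cannot do raises r.PlanningError and nothing moves.
- r.hand_in(): hands the job in; it is judged then, once.
Readings, each from a call of its own:
- r.current_t(): time.
- r.current_q(): joint angles.
- r.current_qvel(): joint speeds.
- r.current_effort(): joint torques, N m.
- r.current_tool_pos(): TCP position.
- r.current_ee_rot(): TCP orientation.
- r.current_contact_force(): force on the tool from outside, world axes, zero at the start.
- r.current_torque(): the same for the moment, N m.
- r.current_opening(): opening from 0.0 (shut) to 1.0 (fully open).
- r.current_finger_force(): force on a finger pad.
Only numpy, scipy, OpenCV 4.12 (cv2) and the standard library are available. Lean on these libraries where they do the work, as an engineer would, in place of code of your own. Each camera call takes 0.05 s, during which the arm holds its last target. There are 200 camera calls.

## Working session

There is one attempt and no reset: what is moved stays moved. The work goes in short steps, each a Python script; the robot and the scene stay as the last script left them, time stands still between calls to the robot, and variables do not carry over. Pictures are saved under pics/ and viewed, at most 10 in all, crops included, and the job is handed in when it is done.

```bash
mkdir -p pics
cat > h.py <<'E'
import numpy as np, cv2
from scipy.spatial.transform import Rotation as R
from cell import r, optics
def shot(name):
    T=None
    if name=='wrist':
        p=np.array(r.current_tool_pos()); q=r.current_ee_rot()
        T=np.eye(4); T[:3,:3]=R.from_quat(q).as_matrix(); T[:3,3]=p
    im=optics.get_image(name)
    if name=='wrist': W=T@np.array(im['mount'])
    else: W=np.linalg.inv(np.array(im['camera_from_world']))
    im['W']=W
    return im
def save(im,fn): 
    cv2.imwrite('pics/'+fn+'.png',im['pixels'][:,:,::-1])
    np.savez('pics/'+fn+'.npz',depth=im['depth'],W=im['W'],K=[im['fx'],im['fy'],im['cx'],im['cy']],D=im['D'],pixels=im['pixels'])
def cloud(d):
    """HxWx3 world points from a saved/loaded image"""
    z=d['depth']; fx,fy,cx,cy=d['K']; K=np.array([[fx,0,cx],[0,fy,cy],[0,0,1.]])
    h,w=z.shape; u,v=np.meshgrid(np.arange(w),np.arange(h))
    n=cv2.undistortPoints(np.stack([u,v],-1).reshape(-1,1,2).astype(float),K,np.array(d['D'],float)).reshape(h,w,2)
    P=np.dstack([n*z[...,None],z]); P=P@d['W'][:3,:3].T+d['W'][:3,3]
    P[z==0]=np.nan
    return P
E
python3 - <<'E'
from h import *
for n in ['scene','side']:
    im=shot(n); save(im,n+'0'); print(n,im['W'].round(3).tolist(),im['fx'],(im['depth']>0).mean())
print(r.current_t(),r.finger_overhang)
E
```

```text
scene [[0.675, 0.615, -0.409, 1.1], [0.738, -0.553, 0.387, -0.568], [0.012, -0.563, -0.826, 1.144], [0.0, 0.0, 0.0, 1.0]] 490.65691860929473 0.99571875
side [[0.945, -0.198, 0.259, 0.307], [-0.326, -0.55, 0.769, -0.772], [-0.01, -0.811, -0.585, 0.626], [0.0, 0.0, 0.0, 1.0]] 399.51361179727314 0.995828125
0.1 0.022
```

View pics/scene0.png

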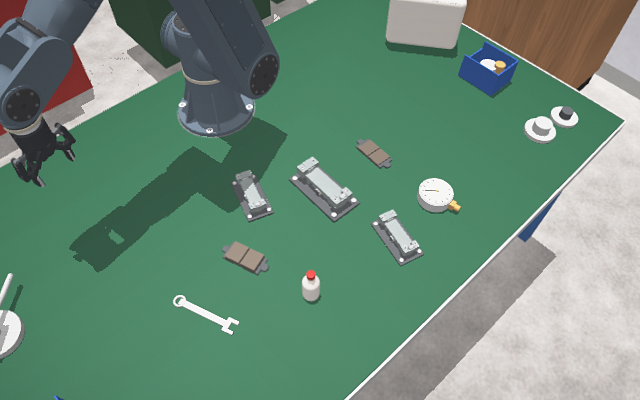

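View pics/side0.png

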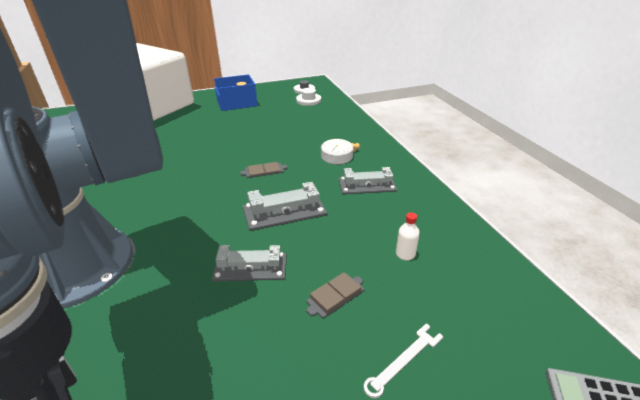

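The holders are at scene pixels (252,195), (325,187) and (398,236). The middle one looks largest. The pads are at (245,257) and (374,153), and the near one looks thicker. I'll check both against depth and enlarged crops.

Run:
```python
from h import *
d=np.load('pics/scene0.npz'); P=cloud(d)
bench=P[330:360,250:300].reshape(-1,3); print('bench z',np.nanmedian(bench[:,2]))
for n,(u,v,w,h) in dict(padA=(245,257,30,22),padB=(374,153,24,18),H1=(252,195,26,30),H2=(325,187,40,36),H3=(398,236,30,32)).items():
    S=P[v-h:v+h,u-w:u+w].reshape(-1,3); S=S[S[:,2]>(0.005)]
    rect=cv2.minAreaRect(S[:,:2].astype(np.float32)*1000)
    print(n,len(S),'rect',np.round(rect,1) if 0 else rect,'z',np.percentile(S[:,2],[50,80,90,98]).round(4))
I=d['pixels'][:,:,::-1]
a=cv2.resize(I[145:225,280:370],(800*90//160,400),interpolation=cv2.INTER_CUBIC)
b=cv2.resize(I[235:280,215:275],(350,262),interpolation=cv2.INTER_CUBIC)
c=cv2.resize(I[130:175,345:405],(350,262),interpolation=cv2.INTER_CUBIC)
o=np.zeros((530,800,3),np.uint8); o[:400,:450]=a;o[:262,450:]=b;o[265:527,450:]=c
cv2.imwrite('pics/crop1.png',o)
```

```text
bench z -0.00030343220067718946
padA 773 rect ((513.5465698242188, -272.5737609863281), (129.1487274169922, 92.22538757324219), 38.94454574584961) z [0.0169 0.0191 0.0201 0.0222]
padB 392 rect ((484.0510559082031, 250.33511352539062), (99.15145874023438, 145.2242431640625), 69.16341400146484) z [0.0079 0.0099 0.0113 0.013 ]
H1 1053 rect ((352.9055480957031, -132.67385864257812), (99.58406066894531, 195.76950073242188), 79.86593627929688) z [0.0301 0.0384 0.0435 0.0475]
H2 2033 rect ((519.9835815429688, 63.195396423339844), (264.7388610839844, 216.83103942871094), 71.33948516845703) z [0.0375 0.0478 0.0574 0.0616]
H3 1254 rect ((733.3805541992188, 83.79051208496094), (152.84886169433594, 204.2740478515625), 39.22369384765625) z [0.0305 0.0382 0.0437 0.0473]
```

View pics/crop1.png

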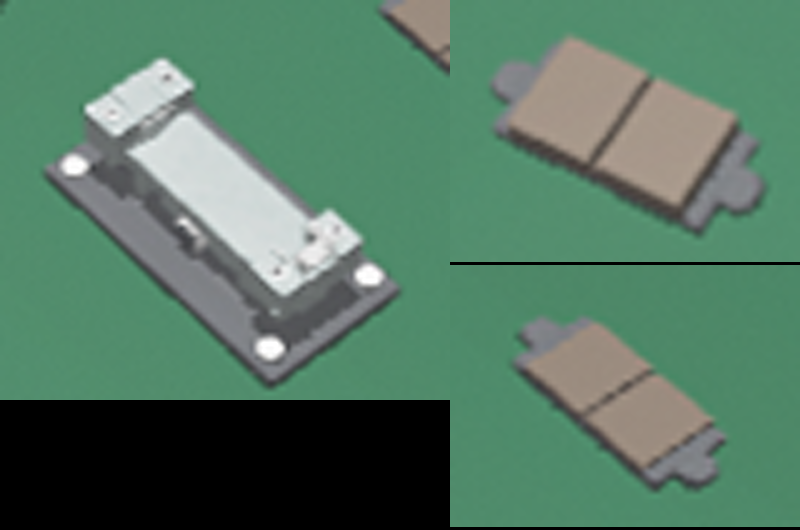

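The near pad at (245,257) has its top at 19–20 mm, so it's the new pad. The far one at (374,153) is about 10 mm, so it's worn. Holder (325,187) has its seat near 45 mm and roof near 61 mm, so it's the largest; the others reach only about 47 mm at the top. Its closed, roofed slot is at upper left (308,165) and the open slot with the clip is at lower right (340,200). Next I'll look closely at both with the wrist camera.

Run:
```python
from h import *
d=np.load('pics/scene0.npz'); P=cloud(d)
for n,(u,v,w,h,z0,z1) in dict(pad=(245,257,30,22,.016,.024),seat=(325,187,30,26,.0425,.0495),roof=(308,165,25,15,.0575,.066)).items():
    S=P[v-h:v+h,u-w:u+w].reshape(-1,3); S=S[(S[:,2]>z0)&(S[:,2]<z1)]
    c=np.median(S,0); e=np.linalg.svd((S-c)[:,:2],full_matrices=0)[2][0]; rr=cv2.minAreaRect((S[:,:2]*1000).astype(np.float32))
    print(n,len(S),c.round(4),'axis',e.round(3),np.degrees(np.arctan2(e[1],e[0])).round(1),rr)
R0=R.from_quat(r.current_ee_rot()); print(R0.as_matrix().round(3)); print(np.array(optics.get_image('wrist')['mount']).round(3).tolist())
def down(yaw): return R.from_euler('z',yaw).as_matrix()@np.diag([1,-1,-1.])
for n,p in dict(wp=[.46,-.26,.30],wh=[.45,.05,.34]).items():
    # keep current-like yaw
    r.move_to(p,R0.as_quat()); im=shot('wrist'); save(im,n); print(n,r.current_t(),im['W'][:3,3].round(3))
a=np.load('pics/wp.npz')['pixels'];b=np.load('pics/wh.npz')['pixels']
o=np.vstack([a,b])[:,:,::-1]; cv2.imwrite('pics/wb.png',cv2.resize(o,(480,600),interpolation=cv2.INTER_AREA))
```

```text
pad 467 [ 0.5153 -0.2758  0.0184] axis [0.935 0.355] 20.8 ((515.22900390625, -276.27264404296875), (91.93614959716797, 54.46456527709961), 19.733858108520508)
seat 420 [0.494  0.0262 0.0446] axis [ 1.    -0.001] -0.1 ((491.2311096191406, 25.884395599365234), (59.18799591064453, 174.0631103515625), 88.94464111328125)
roof 145 [0.4209 0.0275 0.0603] axis [-0.054 -0.999] -93.1 ((420.5591735839844, 29.36786460876465), (61.68100357055664, 30.315343856811523), 88.39009094238281)
[[ 0.962  0.273 -0.   ]
 [ 0.273 -0.962  0.001]
 [ 0.    -0.001 -1.   ]]
[[-0.001, -0.959, -0.284, 0.073], [1.0, -0.0, -0.0, -0.002], [0.0, -0.284, 0.959, -0.12], [0.0, 0.0, 0.0, 1.0]]
wp 1.725 [ 0.529 -0.239  0.42 ]
wh 2.9667 [0.52  0.071 0.46 ]
```

View pics/wb.png

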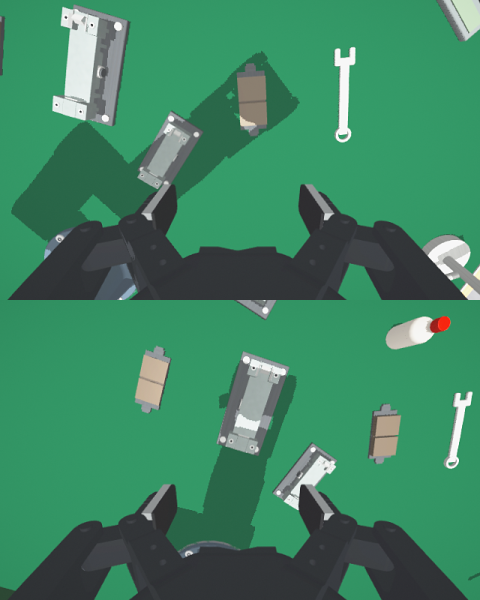

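The wrist views confirm it. The new pad shows at (252,97) in the upper picture and the holder at (252,403) in the lower one, with its roofed end nearest the robot, so holder +x is about world -x. Next come the fine fits from these clouds.

```bash
cat >> h.py <<'E'
def fit(P,c,rad,z0,z1):
    S=P.reshape(-1,3); S=S[np.isfinite(S[:,0])]; S=S[(np.hypot(S[:,0]-c[0],S[:,1]-c[1])<rad)&(S[:,2]>z0)&(S[:,2]<z1)]
    rr=cv2.minAreaRect((S[:,:2]*1000).astype(np.float32)); return S,rr
E
python3 - <<'E'
from h import *
for f in ['wp','wh']:
    P=cloud(np.load(f'pics/{f}.npz'))
    S,rr=fit(P,(.515,-.276),.09,.014,.025); print(f,'pad',len(S),np.median(S[:,2]).round(4),rr)
    S,rr=fit(P,(.49,.026),.10,.054,.068); print(f,'tops',len(S),rr)
    S2,rr=fit(P,(.49,.026),.12,.004,.016); print(f,'sole',len(S2),np.median(S2[:,2]),rr)
    S3,rr=fit(P,(.49,.026),.05,.042,.049); print(f,'seat',len(S3),np.median(S3[:,2]),rr)
    for s in (-1,1):
        T=S[(S[:,0]-.49)*s>0]; print('  end',s,len(T),cv2.minAreaRect((T[:,:2]*1000).astype(np.float32)))
E
```

```text
wp pad 2277 0.0186 ((512.6498413085938, -272.093017578125), (89.11469268798828, 52.243770599365234), 19.84899139404297)
wp tops 2168 ((490.20355224609375, 32.56690979003906), (62.15927505493164, 171.13279724121094), 88.35297393798828)
wp sole 4235 0.00968547636018069 ((490.12548828125, 31.23969841003418), (100.31360626220703, 200.20545959472656), 89.02323913574219)
wp seat 2759 0.044700625432919805 ((490.1025085449219, 32.59616470336914), (48.80512237548828, 99.51536560058594), 88.92320251464844)
  end -1 1091 ((420.62030029296875, 34.84239196777344), (61.75331497192383, 31.83220100402832), 87.79692840576172)
  end 1 1077 ((561.0347290039062, 30.509523391723633), (62.02143859863281, 28.976634979248047), 89.44525146484375)
wh pad 1665 0.0184 ((512.6489868164062, -271.8596496582031), (90.63201141357422, 54.950801849365234), 20.089733123779297)
wh tops 1578 ((490.4162902832031, 33.373653411865234), (60.470703125, 170.2639617919922), 88.37466430664062)
wh sole 3544 0.009624178628475727 ((490.591064453125, 33.170738220214844), (100.60668182373047, 199.79324340820312), 88.60128784179688)
wh seat 2033 0.0445820343648326 ((490.265869140625, 33.1062126159668), (46.43692398071289, 99.62924194335938), 88.24463653564453)
  end -1 794 ((420.8189392089844, 35.15394973754883), (60.05765914916992, 30.979412078857422), 88.3033676147461)
  end 1 784 ((561.0347290039062, 31.34860610961914), (60.505123138427734, 28.888025283813477), 88.57711029052734)
```

The sizes match: tops 60 × 171, sole 100 × 200, pad lining 90 × 52. I'll grasp the pad 22 mm towards the end that goes into the open slot, for leverage on the clip, then hover near the holder and check.

```bash
cat >> h.py <<'E'
SEAT=np.array([.4903,.0333,.045]); HY=np.radians(178.5)
G=np.array([-.022,0,.026])                       # TCP in pad frame
F=np.diag([-1,1,-1.])                            # tool axes in pad frame
def tcp(R_pad,p_pad): return p_pad+R_pad@G, R.from_matrix(R_pad@F).as_quat()
def padpose(x,y,z,th):
    """pad in holder_seat frame (m), -x end raised by th deg -> TCP pose"""
    Rh=R.from_euler('z',HY).as_matrix(); Rp=Rh@R.from_euler('y',th,degrees=True).as_matrix()
    return tcp(Rp,SEAT+Rh@np.array([x,y,z]))
E
python3 - <<'E'
from h import *
Rp=R.from_euler('z',199.95,degrees=True).as_matrix()
p,q=tcp(Rp,np.array([.5126,-.272,0]))
r.move_to(p+[0,0,.10],q); r.move_linear(p,vel=.12)
r.set_gripper(0.0,110); print('grip',r.current_opening(),r.current_finger_force(),r.current_tool_pos(),p)
r.move_linear(p+[0,0,.13],vel=.2); print(r.current_contact_force())
p,q=padpose(-.020,0,.045,11); r.move_to(p,q); r.sleep(.2)
im=shot('wrist'); save(im,'held'); print(r.current_t(),r.current_opening(),np.array(r.current_contact_force()).round(2))
im=shot('side'); save(im,'heldside')
o=np.vstack([np.load('pics/held.npz')['pixels'],im['pixels']])[:,:,::-1]; cv2.imwrite('pics/held2.png',cv2.resize(o,(480,600),interpolation=cv2.INTER_AREA))
E
```

```text
grip 0.5673820787714706 115.10470390319824 [ 0.53386022 -0.2649188   0.02741534] [ 0.5332798 -0.2644936  0.026    ]
[-0.4698613   0.64979865 -5.04436845]
8.0417 0.5757805359880206 [-0.32  0.78 -4.92]
```

View pics/held2.png

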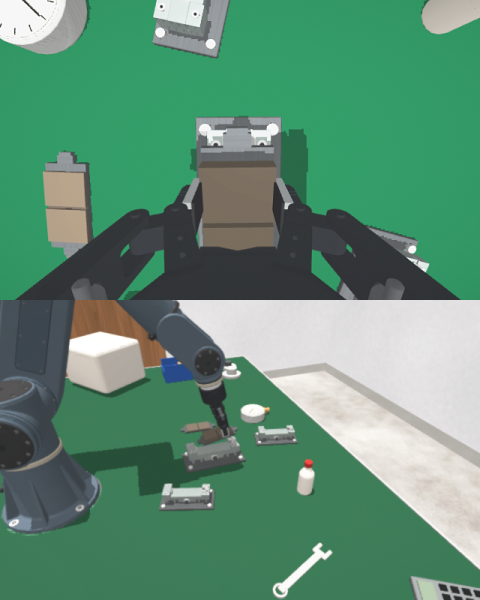

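The pad is held, lining up, centred over the holder: pad columns 201–275, sole 196–281 in the wrist view. I'll measure the pad in the tool frame and relative to the holder.

Run:
```python
from h import *
d=np.load('pics/held.npz'); P=cloud(d)
pt=np.array(r.current_tool_pos()); Rt=R.from_quat(r.current_ee_rot()).as_matrix()
p,q=padpose(-.020,0,.045,11); print('cmd err mm',(pt-p)*1000,'ang',np.degrees((R.from_quat(q).inv()*R.from_matrix(Rt)).magnitude()))
Rp=Rt@F.T; o=pt-Rp@G
L=((P-o)@Rp)*1000           # points in assumed pad frame, mm
m=(np.abs(L[...,0])<60)&(np.abs(L[...,1])<35)&(abs(L[...,2]-19)<4)
S=L[m]; T=S[(np.abs(S[:,1])<20)&(S[:,0]<-8)&(S[:,0]>-40)]
A=np.c_[T[:,:2],np.ones(len(T))]; c,*_=np.linalg.lstsq(A,T[:,2],rcond=None); print('top plane: slope x,y deg',np.degrees(c[:2]),'z at x=-22,0:',c[2]-22*c[0],c[2])
print('lining -x edge',[round(np.percentile(S[abs(S[:,1]-y)<4][:,0],1),1) for y in (-15,0,15)],'y edges',np.percentile(S[(S[:,0]<-34)][:,1],[.5,50,99.5]).round(1))
E_=L[(np.abs(L[...,1])<14)&(L[...,0]<-58)&(L[...,0]>-75)&(abs(L[...,2]-6)<4)]; print('ear',len(E_),np.percentile(E_,[1,50,99],axis=0).round(1).tolist())
for z0,z1,n in((.004,.016,'sole'),(.054,.0645,'tops')):
    Sh=P[(P[...,2]>z0)&(P[...,2]<z1)&(np.hypot(P[...,0]-.49,P[...,1]-.033)<.125)]; Sh=(Sh-SEAT)@R.from_euler('z',HY).as_matrix()*1000
    Sh=Sh[Sh[:,0]<(-85 if n=='sole' else -55)]; print(n,len(Sh),np.percentile(Sh,[.5,50,99.5],axis=0).round(1).tolist())
```

```text
cmd err mm [ 0.17622797 -0.5501398  -0.00290594] ang 0.04488046993982826
top plane: slope x,y deg [-0.23064926 -0.09676043] z at x=-22,0: 17.10227972806749 17.013716769061897
lining -x edge [np.float64(-43.8), np.float64(-43.9), np.float64(-44.2)] y edges [-27.6  -1.3  24. ]
ear 664 [[-68.0, -11.8, 2.4], [-62.7, -1.8, 4.2], [-58.2, 7.6, 5.6]]
sole 1799 [[-99.8, -49.2, -38.0], [-92.8, 0.3, -35.4], [-85.0, 48.9, -29.1]]
tops 982 [[-84.4, -29.6, 9.7], [-78.0, 12.5, 11.8], [-70.4, 29.5, 17.9]]
```

Relative to the holder, the pad sits about 1.3 mm low in y, 1 mm forward in x and 1.8 mm deeper than assumed. I'll correct for these, touch the seat with the low ear to set z, then push in until the stop.

```bash
sed -i 's/^G=.*/G=np.array([-.023,-.0013,.0278])/' h.py
cat >> h.py <<'E'
def go(x,z,th,vel=.03,y=0.):
    p,q=padpose(x,y,z,th); r.move_linear(p,rot=q,vel=vel)
def force():
    """outside force in holder axes"""
    return R.from_euler('z',-HY).as_matrix()@np.array(r.current_contact_force())
E
python3 - <<'E'
from h import *
th=11; s=.069*np.sin(np.radians(th))
go(-.019,s+.008,th,.08); r.sleep(.15); f0=force(); print(f0.round(2),r.current_t())
z=s+.0035
while z>s-.004:
    go(-.019,z,th,.03); f=force()-f0
    if f[2]>4: break
    z-=.0005
print('touch dz mm',(z-s)*1000,f.round(1),r.current_t(),'TCPz',r.current_tool_pos()[2],padpose(-.019,0,z,th)[0][2])
zt=z; z=zt+.001
go(-.019,z,th,.03); print('lift',(force()-f0).round(1))
x=-.019
while x<.006:
    x+=.001; go(x,z,th,.03); f=force()-f0; print(round(x*1000),f.round(1),end='; ')
    if f[0]<-22 or abs(f[2])>25: break
print(r.current_t(),(np.array(r.current_tool_pos())-padpose(x,0,z,th)[0]).round(4),r.current_opening())
im=shot('wrist'); save(im,'in')
np.save('st.npy',[x,z,zt,s,*f0])
E
```

```text
[ 0.41  0.82 -4.52] 8.6667
touch dz mm -2.0000000000000053 [-3.3 -0.5  4.3] 11.7167 TCPz 0.08802721465766834 0.08784366327448717
lift [-1.6 -1.   2.9]
-18 [-0.8 -1.4  1.6]; -17 [-0.4 -0.2  1.4]; -16 [-0.6 -1.2  2. ]; -15 [-1.3 -1.   1.3]; -14 [-1.4 -0.7  2.8]; -13 [-1.5 -0.1  1.9]; -12 [-0.7 -0.6  2.1]; -11 [-1.1 -0.5  1.4]; -10 [-0.3 -1.2  1.4]; -9 [-1.4 -0.9  1.8]; -8 [-0.8 -1.4  1.3]; -7 [-2.9 -0.8  1.1]; -6 [-5.5 -0.3  2.3]; -5 [-1.6  5.6  2.3]; -4 [-3.4  5.1  1.5]; -3 [-5.9  4.6  2.4]; -2 [-7.8  5.1  3.3]; -1 [-9.3  4.3  2.9]; 0 [-10.9   5.3   3.1]; 1 [-10.9   5.1   3.1]; 2 [-12.6   5.    3.4]; 3 [-12.5   5.8   3.5]; 4 [-13.7   5.2   4. ]; 5 [-14.5   6.2   3.5]; 6 [-15.3   6.3   4. ]; 18.2167 [ 0.0038 -0.0007  0.0019] 0.5755638571706565
```

Side force is +5 N, so the ear rubs one wall. The leaf engaged near x = -4 and the arm yields about 4 mm at 15 N. Checking the actual pose in the picture before swinging down.

```bash
cat >> h.py <<'E'
def actual():
    """pad pose in seat frame from the actual TCP: x,y,z mm, pitch, yaw deg"""
    Rt=R.from_quat(r.current_ee_rot()).as_matrix(); Rp=Rt@F.T; Rh=R.from_euler('z',HY).as_matrix()
    o=Rh.T@(np.array(r.current_tool_pos())-Rp@G-SEAT)*1000; M=Rh.T@Rp
    return np.r_[o,np.degrees(np.arctan2(M[0,2],M[2,2])),np.degrees(np.arctan2(M[1,0],M[0,0]))].round(2)
E
python3 - <<'E'
from h import *
print(actual(),r.current_t())
im=shot('side'); 
a=cv2.resize(im['pixels'][150:350,120:440],(640,400),interpolation=cv2.INTER_CUBIC)
d=np.load('pics/in.npz'); b=cv2.resize(d['pixels'][130:350,200:440],(640,587)); 
o=np.vstack([cv2.resize(a,(440,275)),cv2.resize(d['pixels'][130:350,160:512],(440,275))]); cv2.imwrite('pics/in2.png',o[:,:,::-1])
P=cloud(d); Rt=R.from_quat(r.current_ee_rot()).as_matrix(); Rp=Rt@F.T; L=((P-(np.array(r.current_tool_pos())-Rp@G))@Rp)*1000
S=L[(np.abs(L[...,0])<60)&(np.abs(L[...,1])<35)&(abs(L[...,2]-19)<4)]
T=S[(np.abs(S[:,1])<20)&(S[:,0]<-8)&(S[:,0]>-40)]
c,*_=np.linalg.lstsq(np.c_[T[:,:2],np.ones(len(T))],T[:,2],rcond=None)
print('slopes',np.degrees(c[:2]).round(2),'z0',c[2].round(2),'edge',np.percentile(S[:,0],.5).round(1),'y',np.percentile(S[S[:,0]<-34][:,1],[.5,99.5]).round(1))
E
```

```text
[ 1.89  0.63 13.88 11.55  0.06] 18.2667
slopes [-0.23 -0.06] z0 18.88 edge -45.1 y [-33.2  26.6]
```

View pics/in2.png

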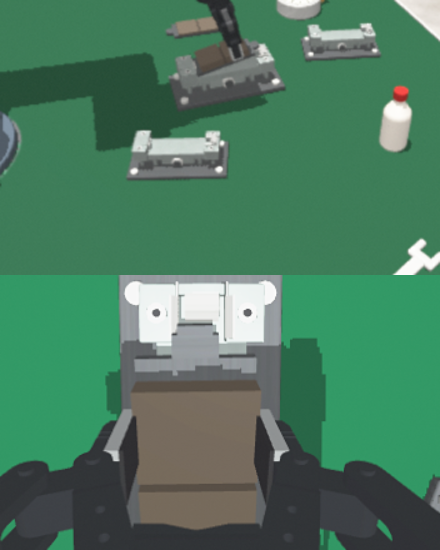

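The closed-slot ear is in (x = +1.9, at the stop). The open-slot ear sits about 1.5–2 mm left of the slot centre (195 vs 200–203 px). I'll shift +y 1.7 mm and swing down while holding the push.

Run:
```python
from h import *
f0=np.load('st.npy')[4:]
go(.0055,.0122,11,.03,y=.0017); print(actual(),(force()-f0).round(1))
for th in np.arange(10,-1.1,-1):
    go(.0055,.069*np.sin(np.radians(th))-.001,th,.03,y=.0017); f=force()-f0
    print(th,actual(),f.round(1))
    if abs(f[2])>50: break
print(r.current_t())
save(shot('wrist'),'sw')
```

```text
[ 2.17  1.66 13.58 11.44 -0.05] [-13.8  -1.9   4. ]
10.0 [ 2.05  1.61 12.31 10.44 -0.04] [-13.7  -2.2   3.7]
9.0 [ 2.01  1.61 11.1   9.45 -0.04] [-14.6  -1.2   3.5]
8.0 [ 1.93  1.6   9.88  8.46 -0.04] [-14.2  -1.6   2.9]
7.0 [ 1.91  1.61  8.67  7.46 -0.04] [-15.8  -2.    3.6]
6.0 [ 1.84  1.6   7.44  6.47 -0.04] [-13.9  -3.2   3.6]
5.0 [ 1.82  1.64  6.28  5.48 -0.05] [-15.1  -1.3   3.9]
4.0 [ 1.81  1.84  4.91  4.48 -0.08] [-15.6   1.6   1.5]
3.0 [ 1.81  1.86  3.8   3.48 -0.09] [-14.1   1.    3.8]
2.0 [ 1.87  1.85  2.63  2.47 -0.08] [-13.8   1.4   4.7]
1.0 [ 1.89  1.88  1.38  1.47 -0.08] [-14.1   1.1   4. ]
0.0 [ 1.91  1.86  0.14  0.47 -0.08] [-13.6   1.2   5.2]
-1.0 [ 2.05  1.87 -0.2  -0.55 -0.07] [-6.8  1.4 20. ]
21.5667
```

Z and pitch reached zero with a firm 20 N seat reaction. One more press, then relax x, release, retreat and look.

Run:
```python
from h import *
f0=np.load('st.npy')[4:]
go(.004,-.005,-1.5,.03,y=.0017); print(actual(),(force()-f0).round(1))
go(-.002,-.001,-.5,.03,y=.0017); print(actual(),(force()-f0).round(1))
r.set_gripper(0.85); p=np.array(r.current_tool_pos())
r.move_linear(p+[0,0,.06],vel=.1); r.move_to([.44,.035,.30],padpose(0,0,0,0)[1]); r.sleep(.2)
im=shot('wrist'); save(im,'fin'); print(r.current_t())
P=cloud(np.load('pics/fin.npz')); Q=(P-SEAT)@R.from_euler('z',HY).as_matrix()*1000
m=(abs(Q[...,0])<56)&(abs(Q[...,1])<40)&(Q[...,2]>13)&(Q[...,2]<30); S=Q[m]; S=S[abs(S[:,0])<48]
T=S[(abs(S[:,1])<22)&(abs(S[:,0])<42)&(abs(S[:,0])>5)]
c,*_=np.linalg.lstsq(np.c_[T[:,:2],np.ones(len(T))],T[:,2],rcond=None)
print('slopes deg',np.degrees(c[:2]).round(2),'top z',c[2].round(2),cv2.minAreaRect(S[:,:2].astype(np.float32)))
sd=Q[(abs(Q[...,2]+35)<6)&(np.hypot(Q[...,0],Q[...,1])<125)]; print('sole',cv2.minAreaRect(sd[:,:2].astype(np.float32)))
v,u=np.argwhere(m).mean(0).astype(int); a=im['pixels'][max(0,v-75):v+75,max(0,u-100):u+100]; cv2.imwrite('pics/fin2.png',cv2.resize(a,(800,600),interpolation=cv2.INTER_CUBIC)[:,:,::-1])
```

```text
[ 2.11  1.85 -0.12 -1.25 -0.05] [15.9  2.2 72.4]
[-1.78  1.88 -0.22 -0.52 -0.05] [ 5.5  1.9 20.3]
24.3917
slopes deg [-0.19  0.28] top z 18.78 ((-1.9064598083496094, -1.3132972717285156), (89.06432342529297, 52.117393493652344), 0.5164117217063904)
sole ((-0.10057830810546875, -0.15561294555664062), (198.85165405273438, 100.66944122314453), 0.058496154844760895)
```

View pics/fin2.png

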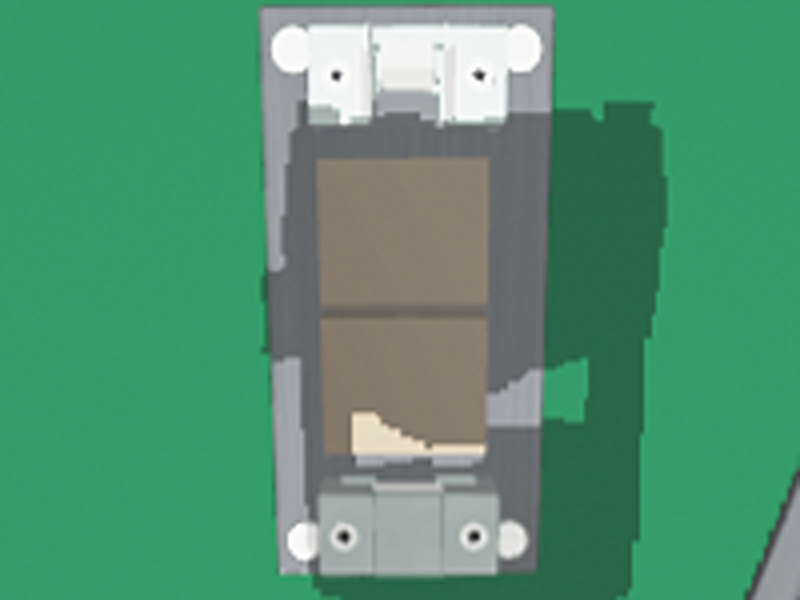

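The pad is flat: top 18.8 mm above the seat, tilt about 0.3°. It sits at x = -1.9, y = -1.3 mm, with its far ear at (405,105) under the clip and its near ear under the roof. The gripper is clear, so I'll hand in.

```bash
python3 -c "
from cell import r
print(r.hand_in())"
```

```text
the job is handed in; nothing more can be done
None
```

The new pad is fitted in the largest holder and released, and the job was handed in at about 24 s of the 54 s. The last picture showed it flat on the seat with both ears in their slots and the clip over the open-slot ear; I had no direct reading of the clip joint, and the hand-in returned no verdict.

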